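# Load the die with a round blank and uncap the finishing-oil tin

## Robot

A 6-joint arm with a two-finger parallel gripper is mounted at the origin on the work surface. World frame = base frame: x ahead of the robot, y to its left, z up, the work surface at z = 0. Lengths are in m, angles in rad, forces in N, time in s.
With the tool pointing down it reaches from about 0.425 to 0.95 m from the base axis. Payload 3.5 kg.
Tool frame: the origin (TCP) lies at the centre of the arm's flange, where the gripper is bolted on; the fingertips stand 173 mm ahead of it and the grasp point (between the pads) lies 155 mm ahead of it; z points along the fingers, y is the line along which they close (so a half turn about z gives the same grasp; the last joint's range is limited). The gripper opens to 85 mm and grips with 20 to 120 N. Pads are 22 mm wide; open, the fingers measure 114 mm over their backs; the gripper's body (76 mm by 85 mm) begins 54 mm behind the grasp point. The pads swing forward as they close: fully open they stand 13 mm farther back than shut.
Start: joints at [-1.309, 0.286, 1.577, -0, 1.279, -0.15], TCP at [0.27, -0.619, 0.405] pointing down, gripper open.
Joint ranges: [-2.77, 2.77], [-0.9, 2.22], [0.21, 2.48], [-1.53, 4.67], [0.24, 2.81], [-2.84, 2.84]. Speed limits (rad/s): [2.79, 2.79, 3.14, 3.14, 3.14, 3.14].

## Interface

Orientations are given as a unit quaternion [w, x, y, z].
In Python, from cell import bot gives the robot as it stands. The module is installed in compiled form; this text tells all that it offers.
- The arm moves only by the tool play_rows, never from a script. Its argument "steps" is a list of rows, each a list of 3 entries, a list of its own where there are three numbers: the turn, a rotation vector about the tool's x, y, z in rad, then the shift along the tool's x, y, z in m, then the opening, from 0 (shut) to 1 (fully open). A call has exactly 8 rows; each row is the pose to reach, as a shift and turn from the pose commanded when the call began, along the tool's axes at that moment; what a row does not reach only later rows make up. A row lasts 1/8 s, in which the tool goes at most 62.5 mm and 10.7 degrees, less where a joint would pass 70% of its speed; a pose out of reach is approached as far as the arm can. A call with a gripper value outside its range is refused whole. The fingers move at their own pace and stop on an object; "force" is the grip in N (left out, the last holds). Time passes only in rows, so rows that repeat a pose let the fingers close, or fill a call up. It gives the time, the measured TCP pose, the force, the opening and the grip force at its end, in the units of the state.
- bot.state(): the state, without advancing time (a new reading comes with each control period).
- bot.camera(name): name is "scene" or "side" or "wrist"; returns a dict with "img" (480x640x3 uint8, red, green, blue), "fov_y" (degrees; the focal length in pixels is half the picture's height over the tangent of half this angle, whatever the lens; pixels are square), "cx", "cy" (the principal point, pixels), "origin" and "attitude" of the camera in the world; the wrist camera has in their place "hand_eye" (4x4, takes a point from camera to tool coordinates, whose origin is the TCP and whose axes are the flange's). Camera axes: x right, y down, z forward; pixel columns grow to the right and rows downward; lengths in m; the calibration is good to about 2 mm. A picture is of the moment at which its call begins: read the wrist's pose just before it. There is no depth.
- bot.job_done(): hands the job in; it is judged then, once.
Trained networks look in the newest picture that a camera, given by its name, has taken for a name from the list of things; names that differ only in an ending like _2 or _b are one class to them, and where a whole thing is asked for, a point or a joint stands for the part that bears it (a point fixed in the world has none). Each returns a list of dicts, best first, with "p" (0 to 1); they miss things now and then, are a little off and sometimes report something else, mostly with a low value. They report only what shows in the picture. A call takes as long as a camera call. They do not tell look-alikes from the thing itself.
- bot.regions_of(camera, name): "region" (480x640 bool, what is visible of it) and "bbox" ([left, top, width, height] in pixels, round what is visible of it).
- bot.mark_of(camera, name): "xy" ([column, row] in pixels: a listed point, or the origin of a listed thing).
The state is a dict: "time_s": time; "q": joint angles; "dq": joint speeds; "joint_efforts": joint torques, N m; "eef_pos": TCP position; "eef_rot": TCP orientation; "contact_force": force on the tool from outside, world axes, zero at the start; "ft_torque": the same for the moment, N m; "grip_width": opening from 0.0 (shut) to 1.0 (fully open); "grasp_force": force on a finger pad.
Only numpy, scipy, OpenCV 4.12 (cv2) and the standard library are available. Lean on these libraries where they do the work, as an engineer would, in place of code of your own. Each camera call takes 0.05 s, during which the arm holds its last target. There are 200 camera calls.

## Task

Get a blank ready for oiling: seat the round wooden blank fully home, flat, in the die block whose recess matches its outline, and let go of it. Then take the cap off the oil tin; which way it opens cannot be seen, so try turning it both ways to find out. Finish while still holding the cap in the gripper, upright and at least 6 cm above its seat on the tin, with the blank still in its die and the other things on the bench left alone.

Things in the scene. Friction and masses are not known exactly. Their poses are not given: they have to be found in the camera images.
- blank: Loose round wooden blank, a plain disc 56 mm across and 20 mm thick, 55 g, lying flat on the bench; origin at the centre of its underside, z up. Pick it by its rim.
- die_round: Fixed aluminium die block 92 x 92 x 16 mm with a round recess in the middle of its top, 59 mm across and 8 mm deep (so a seated blank stands 12 mm proud). Origin at the centre of its underside; z up, x and y along its sides.
- die_square: The same size of die block, but with a square recess 50 x 50 mm, 8 mm deep. The round blank does not fit it. Origin at the centre of its underside.
- tin: Oil tin, upright, 88 mm across and 105 mm high to its flat shoulder, on a 120 x 70 x 6 mm foot plate (120 along its own x) bolted to the bench: it cannot move. Origin at the centre of its underside.
- tin_neck (a point): Centre of the tin's flat shoulder, 105 mm above the bench, on the neck's axis; the shut cap sits here. The neck's catch: one direction of turning (clockwise or anticlockwise, different from tin to tin, not visible) frees the cap 1.0 to 1.2 rad from shut, where it stops. The other meets a hard stop after 0.1 to 0.35 rad and the fingers then slip round the cap.
- cap: Loose ribbed black round cap, 56 mm across, 34 mm high, 60 g, shut on the tin; origin at the centre of its underside, z up, its x axis turns with it. Quick-turn (bayonet): two inner lugs hold it down, it turns easily without rising, with about 2 mm side play and 1.5 mm lift play, and once freed lifts straight off. Starting yaw does not tell the opening direction. Grip with 20 to 40 N.
- square_blank: Bystander: loose square wooden blank 47 x 47 x 20 mm lying flat; leave it alone. Origin at the centre of its underside.
- glue_bottle: Bystander: loose white bottle, 50 mm across and 130 mm high, standing; leave it alone. Origin at the centre of its underside.
- brush: Bystander: loose brush 200 mm long, 42 wide, 20 high, lying roughly crosswise at the far side of the bench; leave it alone. Origin at its middle, its own x along its length.
There are look-alikes about, which are no part of the job. Several things look just like the tin: the one meant starts nearest to the robot's base. Of the things shaped like the cap, the black one is meant.

How it is judged:
By the outcome, as a careful person would: the job done as asked, in the order asked, and still so for the second after the job is handed in, while the arm keeps its last pose, push and grip.
It also fails if it takes over 51 s, if anything falls off the work surface, if the arm or the gripper's body presses on something with over 40 N, if the wrist force passes 120 N, or if a joint passes its speed limit or range.

## Working session

There is one attempt and no reset: what is moved stays moved. The work goes in short steps, Python scripts to look and compute and a tool call to move; the robot and the scene stay as the last step left them, time stands still between calls to the robot, and variables do not carry over. Pictures are saved under pics/ and viewed, at most 10 in all, crops included, and the job is handed in when it is done.

Besides the shell and the picture viewer there is one more tool, called after ">>>" as a command line: name --argument value ..., lists and objects as JSON in quotes. play_rows: Moves the arm, as the interface text tells. Its arguments: {"type":"object","properties":{"steps":{"type":"array"},"force":{"type":"number"}},"required":["steps"]}

```bash
mkdir -p pics; cat > h.py <<'E'
import numpy as np, cv2
from scipy.spatial.transform import Rotation as R
from cell import bot
def rq(q): return R.from_quat([q[1],q[2],q[3],q[0]])
def cam(n):
    s=bot.state(); c=bot.camera(n); c['f']=240/np.tan(np.radians(c['fov_y'])/2)
    if n=='wrist':
        H=np.array(c['hand_eye']); Rt=rq(s['eef_rot']).as_matrix()
        c['R']=Rt@H[:3,:3]; c['o']=np.array(s['eef_pos'])+Rt@H[:3,3]
    else:
        a=np.array(c['attitude']); c['R']=rq(a).as_matrix() if a.size==4 else a.reshape(3,3); c['o']=np.array(c['origin'])
    return c
def at(c,uv,z):
    d=c['R']@np.array([(uv[0]-c['cx'])/c['f'],(uv[1]-c['cy'])/c['f'],1]); return c['o']+d*(z-c['o'][2])/d[2]
def px(c,p):
    v=c['R'].T@(np.array(p)-c['o']); return v[:2]/v[2]*c['f']+[c['cx'],c['cy']]
def save(c,n): cv2.imwrite('pics/'+n,c['img'][:,:,::-1])
E
python3 - <<'E'
from h import *
s=bot.state();print(s)
for n in ['scene','side']:
    c=cam(n);save(c,n+'.png');print(n,c['o'],c['R'].round(3).tolist(),c['f'])
    for t,z in [('blank',0),('die_round',0),('die_square',0),('tin',0),('tin_neck',.105),('cap',.105),('square_blank',0),('glue_bottle',0),('brush',.01)]:
        for m in bot.mark_of(n,t): print(t,round(m['p'],2),np.round(m['xy']),at(c,m['xy'],z)[:2].round(3))
E
```

```text
{'time_s': 0.0, 'q': array([-1.30902288e+00,  2.87182054e-01,  1.57820062e+00,  3.06900030e-06,
        1.27862369e+00, -1.49965994e-01]), 'dq': array([5.05503022e-04, 5.66805840e-04, 7.72762064e-04, 6.93197312e-05,
       1.88192560e-03, 1.28998253e-03]), 'joint_efforts': array([ 3.68892211e-05, -4.05980551e+01, -2.92623478e+01, -1.17128420e-04,
        5.86298236e-03, -3.18201423e-06]), 'eef_pos': array([ 0.27011822, -0.61831325,  0.40332298]), 'eef_rot': array([-1.20505184e-03,  9.78882945e-01,  2.04418010e-01, -6.59659241e-05]), 'contact_force': array([0.06119123, 0.27380659, 0.4899578 ]), 'ft_torque': array([ 0.04993286, -0.01584088, -0.00468165]), 'grasp_force': 0.0, 'grip_width': 0.9993492750436551}
scene [ 1.33044492 -0.51956905  0.85777558] [[0.513, 0.58, -0.632], [0.858, -0.334, 0.391], [0.016, -0.743, -0.669]] 456.7453737686755
die_round 0.66 [298. 222.] [ 0.441 -0.052]
die_square 0.62 [333. 263.] [ 0.632 -0.053]
tin 0.79 [237. 276.] [ 0.552 -0.288]
tin 0.71 [172. 308.] [ 0.569 -0.462]
tin 0.66 [218. 351.] [ 0.734 -0.41 ]
tin_neck 0.81 [161. 275.] [ 0.559 -0.461]
tin_neck 
[... 277 characters left out ...]
77362] [[-0.873, -0.349, 0.341], [-0.487, 0.596, -0.638], [0.019, -0.723, -0.69]] 571.4340989935268
blank 0.77 [295. 382.] [0.465 0.248]
die_round 0.83 [372. 292.] [ 0.431 -0.047]
die_square 0.92 [299. 264.] [ 0.625 -0.04 ]
tin 0.74 [393. 179.] [ 0.562 -0.462]
tin 0.74 [335. 170.] [ 0.722 -0.414]
tin 0.56 [377. 219.] [ 0.528 -0.283]
tin_neck 0.73 [397. 150.] [ 0.558 -0.455]
tin_neck 0.66 [377. 186.] [ 0.539 -0.284]
tin_neck 0.66 [330. 138.] [ 0.743 -0.412]
cap 0.8 [380. 190.] [ 0.526 -0.275]
cap 0.77 [410. 241.] [ 0.392 -0.143]
square_blank 0.76 [197. 315.] [0.739 0.21 ]
glue_bottle 0.81 [310. 203.] [ 0.713 -0.252]
brush 0.72 [372. 217.] [ 0.539 -0.272]
brush 0.63 [242. 248.] [ 0.767 -0.005]
```

View pics/side.png

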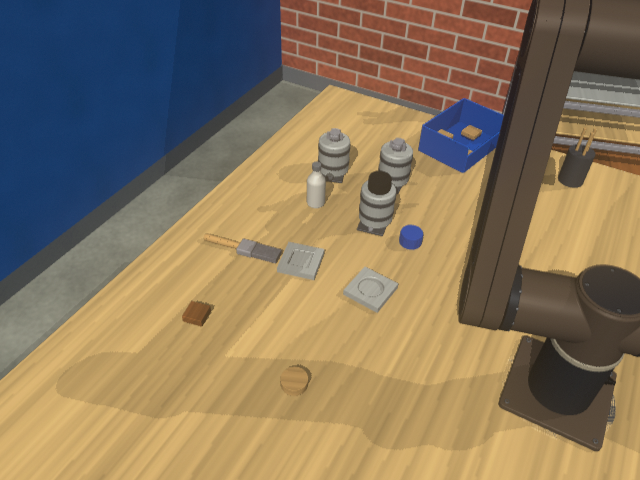

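View pics/scene.png

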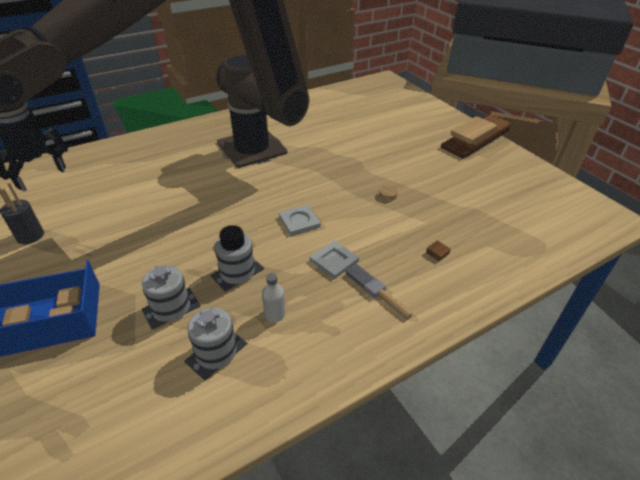

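Side shows the tin with the black cap near (378,195), the round blank (295,380), the round die (371,290), plus a blue look-alike cap (410,238). The scene view agrees, and the nearest tin is at about (0.535, -0.28).

```bash
cat >> h.py <<'E'
def go(p,psi=np.pi/2,cmd=None):
    "shift/turn in present tool axes to TCP p, tool x at world yaw psi, pointing down"
    s=bot.state(); r=rq(s['eef_rot']); t=R.from_euler('z',psi)*R.from_euler('x',np.pi)
    print('from',np.round(s['eef_pos'],4),'turn',(r.inv()*t).as_rotvec().round(4),'shift',r.inv().apply(np.array(p)-s['eef_pos']).round(4))
E
python3 - <<'E'
from h import *
c=cam('wrist');print(np.array(c['hand_eye']).round(3).tolist(),c['f'],c['cx'],c['cy'])
go([.5,-.26,.40])
E
```

```text
[[-0.001, -0.947, -0.32, 0.082], [1.0, -0.001, -0.001, -0.0], [0.0, -0.32, 0.947, 0.03], [0.0, 0.0, 0.0, 1.0]] 334.28181022902123 319.08221382505496 244.5502619136332
from [ 0.2702 -0.6186  0.4047] turn [ 0.     0.    -1.159] shift [ 0.3541 -0.2366  0.0047]
```

>>> play_rows --steps '[[[0,0,-1.159],[0.375,-0.29,-0.03],1],[[0,0,-1.159],[0.375,-0.29,-0.03],1],[[0,0,-1.159],[0.375,-0.29,-0.03],1],[[0,0,-1.159],[0.375,-0.29,-0.03],1],[[0,0,-1.159],[0.375,-0.29,-0.03],1],[[0,0,-1.159],[0.375,-0.29,-0.03],1],[[0,0,-1.159],[0.375,-0.29,-0.03],1],[[0,0,-1.159],[0.375,-0.29,-0.03],1]]'

```text
time_s: 2.05
eef_pos: [0.4986, -0.2001, 0.4354]
eef_rot: [0.001, 0.706, 0.708, 0.0]
contact_force: [-0.4, -0.4, 0.7]
grip_width: 1.002
grasp_force: 0.0
```

```bash
python3 - <<'E'
from h import *
s=bot.state();print(s['time_s'],s['eef_pos'],s['q'].round(3))
c=cam('wrist');save(c,'w1.png')
for t,z in [('die_round',.0),('tin_neck',.105),('cap',.105),('blank',0),('glue_bottle',0)]:
    for m in bot.mark_of('wrist',t): print(t,round(m['p'],2),np.round(m['xy']),at(c,m['xy'],z)[:2].round(4))
for t,z in [('die_round',.016),('cap',.139)]:
    for m in bot.regions_of('wrist',t):
        ys,xs=np.nonzero(m['region']);print(t,round(m['p'],2),m['bbox'],at(c,[xs.mean(),ys.mean()],z)[:2].round(4))
go([.50,.22,.32])
E
```

```text
2.05 [ 0.49856771 -0.20009744  0.435351  ] [-0.571 -0.043  1.882  0.     1.301 -0.573]
die_round 0.86 [266.  66.] [ 0.4415 -0.0499]
cap 0.73 [357. 303.] [ 0.5368 -0.2811]
cap 0.64 [258. 240.] [ 0.4406 -0.214 ]
glue_bottle 0.92 [473. 247.] [ 0.6964 -0.2575]
die_round 0.93 [217.7, 3.1, 92.1, 111.7] [ 0.4389 -0.0456]
cap 0.59 [329.9, 278.7, 61.6, 68.6] [ 0.5336 -0.273 ]
cap 0.56 [231.8, 217.2, 50.5, 53.9] [ 0.4455 -0.2072]
from [ 0.4973 -0.2038  0.4346] turn [-0.0004  0.0001 -0.0019] shift [0.4239 0.0019 0.1145]
```

View pics/w1.png

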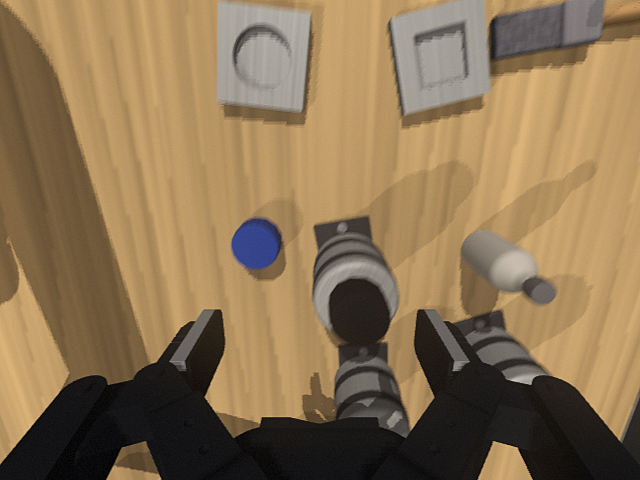

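The round die's recess is centred near (262,57), the black cap near (358,308), and the blue cap near (257,243).

>>> play_rows --steps '[[[0,0,0],[0.42,-0.03,0.12],1],[[0,0,0],[0.42,-0.03,0.12],1],[[0,0,0],[0.42,-0.03,0.12],1],[[0,0,0],[0.42,-0.03,0.12],1],[[0,0,0],[0.42,-0.03,0.12],1],[[0,0,0],[0.42,-0.03,0.12],1],[[0,0,0],[0.42,-0.03,0.12],1],[[0,0,0],[0.42,-0.03,0.12],1]]'

```text
time_s: 3.45
eef_pos: [0.4668, 0.2194, 0.3129]
eef_rot: [-0.001, 0.706, 0.709, -0.001]
contact_force: [-0.1, -0.8, 0.2]
grip_width: 0.998
grasp_force: 0.0
```

```bash
python3 - <<'E'
from h import *
s=bot.state();print(s['time_s'],s['eef_pos'],s['q'].round(3))
c=cam('wrist');save(c,'w2.png')
for m in bot.mark_of('wrist','blank'): print(round(m['p'],2),np.round(m['xy']),at(c,m['xy'],0)[:2].round(4))
for m in bot.regions_of('wrist','blank'):
    k,_=cv2.findContours(m['region'].astype(np.uint8),cv2.RETR_EXTERNAL,cv2.CHAIN_APPROX_NONE)
    k=max(k,key=cv2.contourArea)[:,0]; 
    for z in (0,.02):
        P=np.array([at(c,u,z)[:2] for u in k]); (x,y),r=cv2.minEnclosingCircle(P.astype(np.float32)); print(m['p'],z,x,y,r,P.min(0),P.max(0))
go([.465,.248,.179])
E
```

```text
3.45 [0.46682655 0.21944542 0.31293177] [0.242 0.033 2.041 0.    1.071 0.238]
0.72 [320. 195.] [0.4662 0.2511]
0.63 0 0.4652542769908905 0.24721594154834747 0.031209610402584076 [0.4361278  0.21629226] [0.49601945 0.27823151]
0.63 0.02 0.46533066034317017 0.25108641386032104 0.029007740318775177 [0.43826582 0.22235145] [0.49391843 0.27990673]
from [0.4683 0.2163 0.3149] turn [ 0.0004  0.0004 -0.0012] shift [ 0.0317 -0.0034  0.1359]
```

View pics/w2.png

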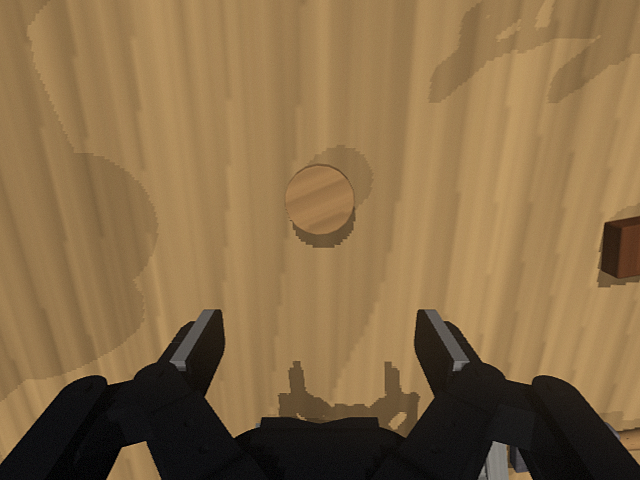

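The blank is centred near (320,200), lying clear of everything, with its centre at about (0.466, 0.251).

>>> play_rows --steps '[[[0,0,0],[0.034,-0.002,0.06],1],[[0,0,0],[0.034,-0.002,0.1],1],[[0,0,0],[0.034,-0.002,0.13],1],[[0,0,0],[0.034,-0.002,0.135],1],[[0,0,0],[0.034,-0.002,0.135],1],[[0,0,0],[0.034,-0.002,0.135],1],[[0,0,0],[0.034,-0.002,0.135],1],[[0,0,0],[0.034,-0.002,0.135],1]]'

```text
time_s: 4.6
eef_pos: [0.466, 0.2514, 0.1806]
eef_rot: [0.0, 0.707, 0.707, 0.001]
contact_force: [-0.2, -0.7, -0.4]
grip_width: 1.001
grasp_force: 0.0
```

```bash
python3 - <<'E'
from h import *
for i in range(3):
    s=bot.state();print(s['time_s'],s['eef_pos'])
    c=cam('wrist')
save(c,'w3.png')
for m in bot.mark_of('wrist','blank'): print(round(m['p'],2),np.round(m['xy']),at(c,m['xy'],0)[:2].round(4))
for m in bot.regions_of('wrist','blank'):
    k,_=cv2.findContours(m['region'].astype(np.uint8),cv2.RETR_EXTERNAL,cv2.CHAIN_APPROX_NONE)
    k=max(k,key=cv2.contourArea)[:,0]; 
    P=np.array([at(c,u,.02)[:2] for u in k]); print(m['p'],P.min(0),P.max(0))
go([.466,.251,.179])
E
```

```text
4.6 [0.46603123 0.25141872 0.18057993]
4.65 [0.46588453 0.2514447  0.18032088]
4.7 [0.46580489 0.25143458 0.18013821]
0.87 [317. 310.] [0.4649 0.2487]
0.91 [0.438134   0.22290595] [0.49303274 0.28516029]
from [0.4657 0.2514 0.1797] turn [-0.     -0.      0.0002] shift [-0.0004  0.0003  0.0007]
```

View pics/w3.png

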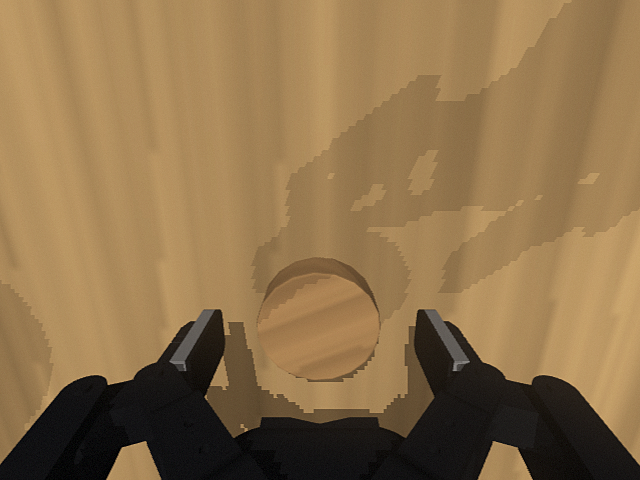

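The blank is centred between the pads at (319,325), so I close on it.

>>> play_rows --steps '[[[0,0,0],[0,0,0.001],0],[[0,0,0],[0,0,0.001],0],[[0,0,0],[0,0,0.001],0],[[0,0,0],[0,0,0.001],0],[[0,0,0],[0,0,0.001],0],[[0,0,0],[0,0,0.001],0],[[0,0,0],[0,0,0.001],0],[[0,0,0],[0,0,0.001],0]]' --force 40

```text
time_s: 5.85
eef_pos: [0.466, 0.2514, 0.179]
eef_rot: [0.0, 0.707, 0.707, 0.0]
contact_force: [1.1, 1.8, 3.4]
grip_width: 0.632
grasp_force: 42.5
```

>>> play_rows --steps '[[[0,0,0],[0,0,-0.05],0],[[0,0,0],[-0.05,0.01,-0.1],0],[[0,0,0],[-0.23,0.015,-0.1],0],[[0,0,0],[-0.23,0.015,-0.1],0],[[0,0,0],[-0.23,0.015,-0.1],0],[[0,0,0],[-0.23,0.015,-0.1],0],[[0,0,0],[-0.23,0.015,-0.1],0],[[0,0,0],[-0.23,0.015,-0.1],0]]'

```text
time_s: 6.85
eef_pos: [0.4804, 0.0225, 0.2781]
eef_rot: [-0.001, 0.706, 0.708, -0.0]
contact_force: [0.4, 1.2, -0.5]
grip_width: 0.635
grasp_force: 42.7
```

```bash
python3 - <<'E'
from h import *
s=bot.state();print(s['time_s'],s['eef_pos'],s['q'].round(3))
c=cam('wrist');c=cam('wrist');save(c,'w4.png')
for m in bot.mark_of('wrist','die_round'): print(round(m['p'],2),np.round(m['xy']),at(c,m['xy'],0)[:2].round(4))
for n,z in (('blank',.1),('die_round',.016)):
  for m in bot.regions_of('wrist',n):
    k,_=cv2.findContours(m['region'].astype(np.uint8),cv2.RETR_EXTERNAL,cv2.CHAIN_APPROX_NONE)
    k=max(k,key=cv2.contourArea)[:,0]; 
    P=np.array([at(c,u,z)[:2] for u in k]).astype(np.float32); print(n,m['p'],m['bbox'],P.min(0),P.max(0),cv2.minAreaRect(P))
E
```

```text
6.85 [0.48040064 0.02248817 0.27807548] [-0.165  0.004  2.144  0.     0.996 -0.167]
blank 0.71 [257.1, 253.6, 125.4, 129.3] [ 0.44854406 -0.02266718] [0.5115472  0.04907414] ((0.4807761013507843, 0.013056036084890366), (0.07200369983911514, 0.06247081607580185), 83.66182708740234)
die_round 0.94 [212.1, 269.0, 103.3, 115.9] [ 0.39169252 -0.05479846] [0.44666436 0.00829852] ((0.4192653000354767, -0.024616412818431854), (0.06476538628339767, 0.04990537837147713), 85.0603256225586)
```

View pics/w4.png

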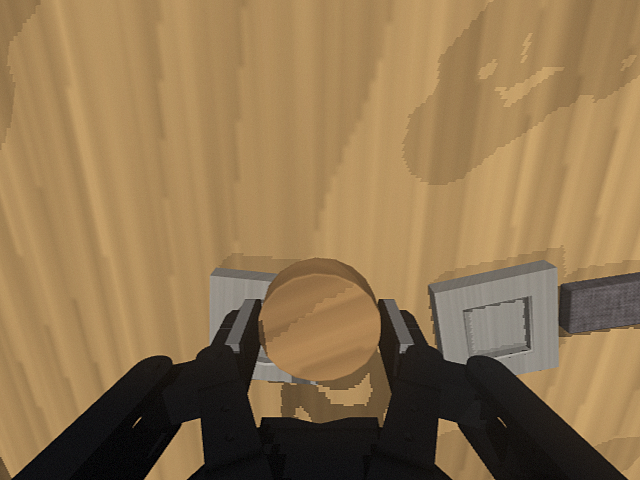

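The held blank at (320,325) hides the round die, so I move on in -y to see the recess clear of it.

>>> play_rows --steps '[[[0,0,0],[-0.16,-0.035,-0.06],0],[[0,0,0],[-0.16,-0.035,-0.06],0],[[0,0,0],[-0.16,-0.035,-0.06],0],[[0,0,0],[-0.16,-0.035,-0.06],0],[[0,0,0],[-0.16,-0.035,-0.06],0],[[0,0,0],[-0.16,-0.035,-0.06],0],[[0,0,0],[-0.16,-0.035,-0.06],0],[[0,0,0],[-0.16,-0.035,-0.06],0]]'

```text
time_s: 8.1
eef_pos: [0.4459, -0.138, 0.3384]
eef_rot: [-0.0, 0.707, 0.708, -0.0]
contact_force: [-0.0, -0.4, -1.2]
grip_width: 0.636
grasp_force: 42.7
```

```bash
python3 - <<'E'
from h import *
s=bot.state();print(s['time_s'],s['eef_pos'],s['q'].round(3))
c=cam('wrist');save(c,'w5.png')
for m in bot.mark_of('wrist','die_round'): print(round(m['p'],2),np.round(m['xy']),at(c,m['xy'],0)[:2].round(4))
for n,z in (('die_round',.016),):
  for m in bot.regions_of('wrist',n):
    k,_=cv2.findContours(m['region'].astype(np.uint8),cv2.RETR_EXTERNAL,cv2.CHAIN_APPROX_NONE)
    k=max(k,key=cv2.contourArea)[:,0]; 
    P=np.array([at(c,u,z)[:2] for u in k]).astype(np.float32); print(n,m['p'],m['bbox'],P.min(0),P.max(0),cv2.minAreaRect(P))
# rectified view of the die top plane, 0.25 mm/px, centre (.44,-.05)
g=np.array([[.38,-.11],[.5,-.11],[.5,.01],[.38,.01]]); 
src=np.float32([px(c,[*p,.016]) for p in g]); dst=np.float32([[0,480],[480,480],[480,0],[0,0]])
cv2.imwrite('pics/rect.png',cv2.warpPerspective(c['img'][:,:,::-1],cv2.getPerspectiveTransform(src,dst),(480,480)))
E
```

```text
8.1 [ 0.4458807  -0.13801908  0.33839595] [-0.518 -0.117  2.134  0.     1.125 -0.519]
0.91 [313. 123.] [ 0.4403 -0.0482]
0.21 [527. 121.] [ 0.6248 -0.0463]
die_round 0.65 [253.0, 52.8, 122.7, 128.4] [ 0.38784316 -0.09750598] [0.48849827 0.00231174] ((0.4385196566581726, -0.04771042987704277), (0.09292327612638474, 0.09306561946868896), 84.24183654785156)
die_round 0.29 [597.7, 68.4, 41.6, 58.0] [ 0.6646466  -0.04771955] [ 0.70626724 -0.00595372] ((0.6845704913139343, -0.027315666899085045), (0.033873021602630615, 0.041643738746643066), 14.811838150024414)
```

View pics/rect.png

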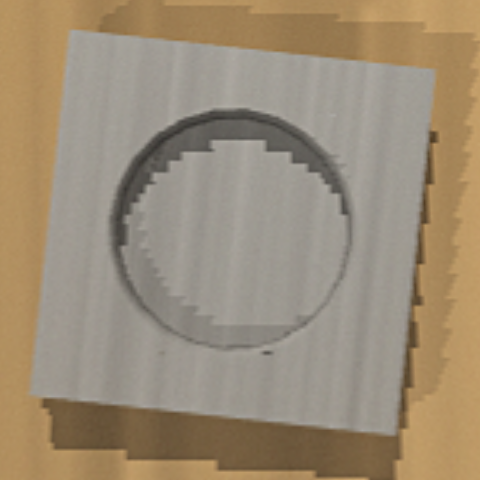

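The rectified view shows the recess circle spanning 111–351 by 109–349, which puts its centre at about (0.438, -0.0475). Its diameter of 60 mm matches.

>>> play_rows --steps '[[[0,0,0],[0.05,-0.008,0.03],0],[[0,0,0],[0.091,-0.008,0.07],0],[[0,0,0],[0.091,-0.008,0.11],0],[[0,0,0],[0.091,-0.008,0.135],0],[[0,0,0],[0.091,-0.008,0.135],0],[[0,0,0],[0.091,-0.008,0.135],0],[[0,0,0],[0.091,-0.008,0.135],0],[[0,0,0],[0.091,-0.008,0.135],0]]'

```text
time_s: 9.25
eef_pos: [0.4382, -0.0479, 0.2048]
eef_rot: [0.001, 0.707, 0.707, 0.001]
contact_force: [-0.0, -1.0, -1.0]
grip_width: 0.633
grasp_force: 42.7
```

```bash
python3 - <<'E'
from h import *
c=cam('wrist');s=bot.state();print(s['time_s'],s['eef_pos'],s['q'].round(3),s['contact_force'])
c=cam('wrist');save(c,'w6.png')
go([.4382,-.0471,.187])
E
```

```text
9.3 [ 0.43812081 -0.04788172  0.20461977] [-0.34   0.047  2.266 -0.     0.826 -0.34 ] [-0.55216445 -0.04979052 -0.56959667]
from [ 0.438  -0.0478  0.2044] turn [ 0.0012  0.0005 -0.0001] shift [0.0007 0.0002 0.0174]
```

View pics/w6.png

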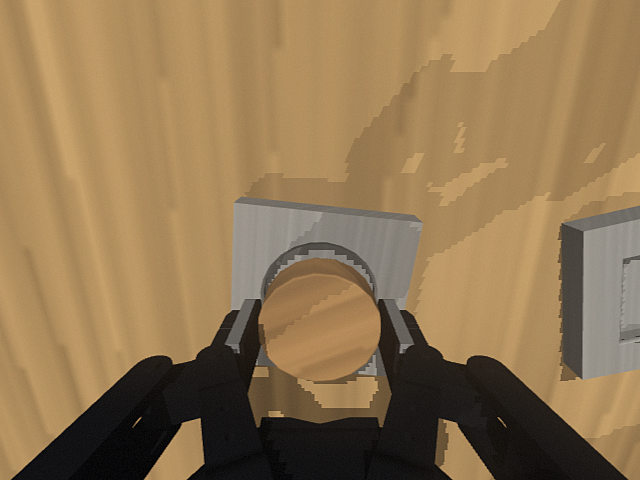

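The blank sits concentric over the recess, whose rim shows round (320,250), so I lower it.

>>> play_rows --steps '[[[0,0,0],[0.0005,0,0.004],0],[[0,0,0],[0.0005,0,0.007],0],[[0,0,0],[0.0005,0,0.01],0],[[0,0,0],[0.0005,0,0.013],0],[[0,0,0],[0.0005,0,0.015],0],[[0,0,0],[0.0005,0,0.0165],0],[[0,0,0],[0.0005,0,0.017],0],[[0,0,0],[0.0005,0,0.017],0]]'

```text
time_s: 10.35
eef_pos: [0.4379, -0.0472, 0.187]
eef_rot: [-0.0, 0.707, 0.707, -0.0]
contact_force: [0.1, 0.6, 2.7]
grip_width: 0.631
grasp_force: 43.0
```

>>> play_rows --steps '[[[0,0,0],[0,0,0],1],[[0,0,0],[0,0,0],1],[[0,0,0],[0,0,0],1],[[0,0,0],[0,0,0],1],[[0,0,0],[0,0,-0.04],1],[[0,0,0],[0,0,-0.1],1],[[0,0,0],[0,0,-0.16],1],[[0,0,0],[-0.06,0.03,-0.17],1]]'

```text
time_s: 11.35
eef_pos: [0.4659, -0.1012, 0.3631]
eef_rot: [0.006, 0.705, 0.709, 0.003]
contact_force: [0.9, -0.7, 0.7]
grip_width: 0.998
grasp_force: 0.0
```

```bash
python3 - <<'E'
from h import *
s=bot.state();print(s['time_s'],s['eef_pos'],s['q'].round(3),s['contact_force'])
c=cam('wrist');save(c,'w7.png')
for n,z in (('blank',.028),):
  for m in bot.regions_of('wrist',n):
    k,_=cv2.findContours(m['region'].astype(np.uint8),cv2.RETR_EXTERNAL,cv2.CHAIN_APPROX_NONE)
    k=max(k,key=cv2.contourArea)[:,0]; 
    P=np.array([at(c,u,z)[:2] for u in k]).astype(np.float32); print(n,m['p'],m['bbox'],P.min(0),P.max(0))
go([.535,-.22,.36])
E
```

```text
11.35 [ 0.46593361 -0.10117901  0.36314869] [-4.270e-01 -1.240e-01  2.093e+00  1.000e-03  1.159e+00 -4.330e-01] [ 0.89251511 -0.70485196  0.69547632]
from [ 0.4673 -0.1057  0.36  ] turn [ 0.0083  0.0051 -0.0028] shift [-0.1141  0.068   0.0012]
```

View pics/w7.png

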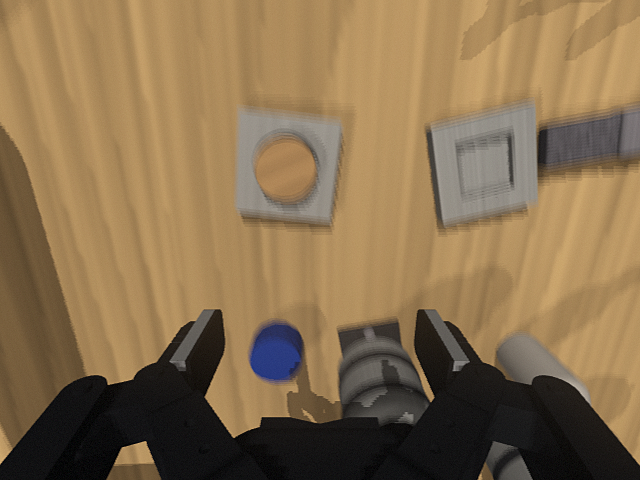

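The blank sits level in the round recess at (286,167), released. On to the cap.

>>> play_rows --steps '[[[0,0,0],[-0.165,0.067,-0.01],1],[[0,0,0],[-0.165,0.067,-0.01],1],[[0,0,0],[-0.165,0.067,-0.01],1],[[0,0,0],[-0.165,0.067,-0.01],1],[[0,0,0],[-0.165,0.067,-0.01],1],[[0,0,0],[-0.165,0.067,-0.01],1],[[0,0,0],[-0.165,0.067,-0.01],1],[[0,0,0],[-0.165,0.067,-0.01],1]]'

```text
time_s: 12.45
eef_pos: [0.5323, -0.2667, 0.3662]
eef_rot: [0.0, 0.707, 0.707, 0.0]
contact_force: [0.3, 0.4, 0.2]
grip_width: 1.002
grasp_force: 0.0
```

```bash
python3 - <<'E'
from h import *
c=cam('wrist');s=bot.state();print(s['time_s'],s['eef_pos'],s['q'].round(3))
c=cam('wrist');save(c,'w8.png')
for m in bot.mark_of('wrist','cap'): print(m['p'],at(c,m['xy'],.105))
for m in bot.regions_of('wrist','cap'):
    k,_=cv2.findContours(m['region'].astype(np.uint8),cv2.RETR_EXTERNAL,cv2.CHAIN_APPROX_NONE)
    k=max(k,key=cv2.contourArea)[:,0]; 
    P=np.array([at(c,u,.139)[:2] for u in k]).astype(np.float32); print(m['p'],m['bbox'],P.min(0),P.max(0))
# black threshold
g=c['img'].max(2); 
for t in (25,35): 
    n,l,st,ce=cv2.connectedComponentsWithStats((g[180:400,225:420]<t).astype(np.uint8)); print(t,st[1:][st[1:,4]>500].tolist())
go([.535,-.279,.29])
E
```

```text
12.5 [ 0.53237984 -0.26689409  0.36618669] [-0.635  0.147  1.813  0.     1.181 -0.636]
0.88 [ 0.45659822 -0.23020078  0.105     ]
0.56 [ 0.53601323 -0.28240113  0.105     ]
0.96 [168.4, 170.4, 68.6, 61.3] [ 0.44293213 -0.243334  ] [ 0.4836761  -0.20591016]
0.83 [281.5, 235.0, 87.8, 92.2] [ 0.5074949  -0.30904633] [ 0.5634058  -0.24399094]
25 []
35 []
from [ 0.5324 -0.2673  0.366 ] turn [0.0001 0.0001 0.0002] shift [-0.0117  0.0026  0.076 ]
```

View pics/w8.png

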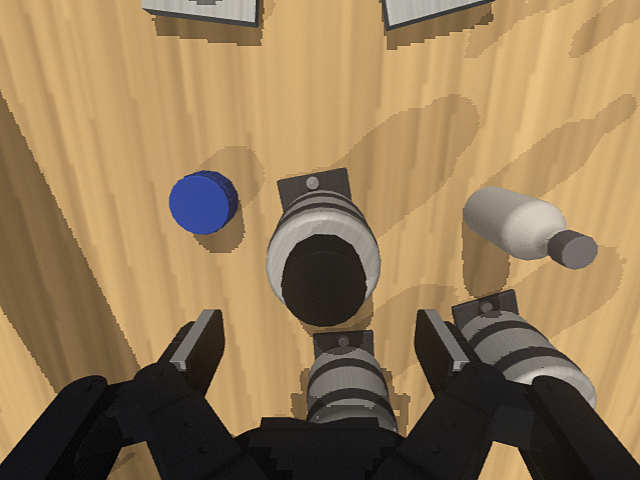

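The black cap's top is at (323,280) with the blue one well to the left, putting the cap's axis at about (0.5355, -0.281). That also agrees with the overview.

>>> play_rows --steps '[[[0,0,0],[-0.014,0.003,0.03],1],[[0,0,0],[-0.014,0.003,0.06],1],[[0,0,0],[-0.014,0.003,0.08],1],[[0,0,0],[-0.014,0.003,0.083],1],[[0,0,0],[-0.014,0.003,0.083],1],[[0,0,0],[-0.014,0.003,0.083],1],[[0,0,0],[-0.014,0.003,0.083],1],[[0,0,0],[-0.014,0.003,0.083],1]]'

```text
time_s: 13.65
eef_pos: [0.5355, -0.2816, 0.2836]
eef_rot: [0.001, 0.707, 0.707, 0.0]
contact_force: [0.5, -0.3, 0.4]
grip_width: 1.0
grasp_force: 0.0
```

```bash
python3 - <<'E'
from h import *
s=bot.state();print(s['time_s'],s['eef_pos'],s['contact_force'])
c=cam('wrist')
for m in bot.regions_of('wrist','cap'):
    k,_=cv2.findContours(m['region'].astype(np.uint8),cv2.RETR_EXTERNAL,cv2.CHAIN_APPROX_NONE)
    k=max(k,key=cv2.contourArea)[:,0]; 
    P=np.array([at(c,u,.139)[:2] for u in k]).astype(np.float32); print(m['p'],m['bbox'],P.min(0),P.max(0))
go([.5355,-.281,.282])
E
```

```text
13.65 [ 0.53551566 -0.28156039  0.28358996] [ 0.53756109 -0.33067894  0.38961565]
0.59 [108.8, 158.8, 98.0, 89.4] [ 0.46223545 -0.23895618] [ 0.4969438 -0.2083161]
0.56 [250.8, 255.2, 138.9, 148.9] [ 0.50781304 -0.30898753] [ 0.5628319 -0.2417187]
from [ 0.5355 -0.2815  0.2832] turn [ 0.0004  0.0003 -0.    ] shift [0.0005 0.     0.0012]
```

Centred. I close with 30 N, then turn +0.5 (clockwise from above).

>>> play_rows --steps '[[[0,0,0],[0.0005,0,0.001],0],[[0,0,0],[0.0005,0,0.001],0],[[0,0,0],[0.0005,0,0.001],0],[[0,0,0],[0.0005,0,0.001],0],[[0,0,0],[0.0005,0,0.001],0],[[0,0,0],[0.0005,0,0.001],0],[[0,0,0],[0.0005,0,0.001],0],[[0,0,0],[0.0005,0,0.001],0]]' --force 30

```text
time_s: 14.75
eef_pos: [0.5354, -0.281, 0.282]
eef_rot: [0.0, 0.707, 0.707, 0.0]
contact_force: [0.7, 0.9, 0.6]
grip_width: 0.651
grasp_force: 32.6
```

```bash
python3 -c "
from h import *
s=bot.state();print(s['time_s'],s['eef_pos'],s['contact_force'],s['ft_torque'],s['q'][5])"
```

```text
14.75 [ 0.53543126 -0.28102259  0.28198422] [0.70399753 0.9315287  0.5839367 ] [-0.01364545 -0.05864937 -0.02070101] -0.6509374217503355
```

>>> play_rows --steps '[[[0,0,0.08],[0,0,0],0],[[0,0,0.16],[0,0,0],0],[[0,0,0.24],[0,0,0],0],[[0,0,0.32],[0,0,0],0],[[0,0,0.4],[0,0,0],0],[[0,0,0.45],[0,0,0],0],[[0,0,0.5],[0,0,0],0],[[0,0,0.5],[0,0,0],0]]'

```text
time_s: 15.75
eef_pos: [0.5374, -0.2805, 0.2828]
eef_rot: [0.004, 0.858, 0.514, 0.002]
contact_force: [9.7, 0.5, -3.2]
grip_width: 0.646
grasp_force: 49.8
```

```bash
python3 -c "
from h import *
s=bot.state();print(s['time_s'],s['eef_pos'],s['contact_force'],s['ft_torque'],s['q'][5],s['joint_efforts'].round(2))"
```

```text
15.75 [ 0.53739197 -0.28052595  0.2828477 ] [ 9.67091545  0.48395483 -3.21812978] [-0.08426086 -1.59326677  1.60605725] -0.15733454389478027 [ -4.52 -36.98 -23.28  -0.39   1.86   1.64]
```

1.6 N·m shows a hard stop, so that way is shut. Turning the other way.

>>> play_rows --steps '[[[0,0,-0.14],[0,0,0],0],[[0,0,-0.28],[0,0,0],0],[[0,0,-0.42],[0,0,0],0],[[0,0,-0.56],[0,0,0],0],[[0,0,-0.7],[0,0,0],0],[[0,0,-0.84],[0,0,0],0],[[0,0,-0.95],[0,0,0],0],[[0,0,-0.95],[0,0,0],0]]'

```text
time_s: 16.75
eef_pos: [0.5355, -0.2813, 0.2825]
eef_rot: [0.0, 0.532, 0.847, -0.0]
contact_force: [-1.7, -1.1, 3.3]
grip_width: 0.647
grasp_force: 49.0
```

```bash
python3 -c "
from h import *
s=bot.state();print(s['time_s'],s['eef_pos'],s['contact_force'],s['ft_torque'],s['q'][5],s['joint_efforts'].round(2))"
```

```text
16.75 [ 0.53546748 -0.28127053  0.28253255] [-1.65065244 -1.11984388  3.32997845] [-0.23719047  0.13224432  0.01285123] -1.0996564677552287 [ 4.800e-01 -3.461e+01 -2.480e+01  2.400e-01 -3.000e-02 -1.600e-01]
```

Turns freely this way; continue to the stop.

>>> play_rows --steps '[[[0,0,-0.1],[0,0,0],0],[[0,0,-0.2],[0,0,0],0],[[0,0,-0.3],[0,0,0],0],[[0,0,-0.4],[0,0,0],0],[[0,0,-0.5],[0,0,0],0],[[0,0,-0.6],[0,0,0],0],[[0,0,-0.65],[0,0,0],0],[[0,0,-0.65],[0,0,0],0]]'

```text
time_s: 17.75
eef_pos: [0.5352, -0.2811, 0.2824]
eef_rot: [-0.0, 0.236, 0.972, 0.001]
contact_force: [-3.6, 1.2, 5.4]
grip_width: 0.65
grasp_force: 43.7
```

```bash
python3 -c "
from h import *
s=bot.state();print(s['time_s'],s['eef_pos'],s['contact_force'],s['ft_torque'],s['q'][5],s['joint_efforts'].round(2))"
```

```text
17.75 [ 0.53521135 -0.28108665  0.28243484] [-3.5539353   1.22435732  5.36998304] [ 0.1257048   0.52601856 -1.0120206 ] -1.7459251065297818 [  1.28 -33.48 -25.21  -0.27  -0.73  -1.07]
```

>>> play_rows --steps '[[[0,0,-0.08],[0,0,0],0],[[0,0,-0.12],[0,0,0],0],[[0,0,-0.12],[0,0,0],0],[[0,0,-0.12],[0,0,-0.001],0],[[0,0,-0.12],[0,0,-0.002],0],[[0,0,-0.12],[0,0,-0.003],0],[[0,0,-0.12],[0,0,-0.005],0],[[0,0,-0.12],[0,0,-0.005],0]]'

```text
time_s: 18.75
eef_pos: [0.5353, -0.2811, 0.2828]
eef_rot: [0.001, 0.175, 0.984, -0.0]
contact_force: [10.2, -7.6, -16.7]
grip_width: 0.652
grasp_force: 36.7
```

```bash
python3 -c "
from h import *
s=bot.state();print(s['time_s'],s['eef_pos'],s['contact_force'],s['ft_torque'],s['q'][5],s['joint_efforts'].round(2))"
```

```text
18.75 [ 0.53530565 -0.28109433  0.28278412] [ 10.16151071  -7.55951079 -16.69855163] [-1.15105002 -1.51741917 -0.88896756] -1.8696244133144997 [  1.99 -44.62 -27.23  -0.47   2.86  -0.93]
```

It does not lift yet. I go back down, grip at 40 N, and turn further.

>>> play_rows --steps '[[[0,0,0],[0,0,0.004],0],[[0,0,0],[0,0,0.004],0],[[0,0,-0.08],[0,0,0.004],0],[[0,0,-0.16],[0,0,0.004],0],[[0,0,-0.24],[0,0,0.004],0],[[0,0,-0.3],[0,0,0.004],0],[[0,0,-0.3],[0,0,0.004],0],[[0,0,-0.3],[0,0,0.004],0]]' --force 40

```text
time_s: 19.75
eef_pos: [0.5326, -0.2818, 0.2826]
eef_rot: [-0.007, 0.025, 1.0, 0.0]
contact_force: [-14.3, -4.5, 7.2]
grip_width: 0.645
grasp_force: 64.6
```

```bash
python3 -c "
from h import *
s=bot.state();print(s['time_s'],s['eef_pos'],s['contact_force'],s['ft_torque'],s['q'][5],s['joint_efforts'].round(2))"
```

```text
19.75 [ 0.53256927 -0.28178466  0.28258994] [-14.28678138  -4.51908799   7.17347194] [-0.64001498  2.24840805 -0.96096366] -2.1700699080917714 [  7.25 -33.05 -27.33   1.87  -2.01  -1.  ]
```

>>> play_rows --steps '[[[0,0,0],[0,0,0],1],[[0,0,0],[0,0,0],1],[[0,0,0],[0,0,0],1],[[0,0,0.15],[0,0,0],1],[[0,0,0.3],[0,0,0],1],[[0,0,0.45],[0,0,0],1],[[0,0,0.6],[0,0,0],1],[[0,0,0.6],[0,0,0],1]]'

```text
time_s: 20.75
eef_pos: [0.5356, -0.2806, 0.2829]
eef_rot: [-0.0, 0.318, 0.948, 0.0]
contact_force: [0.3, 0.5, 0.9]
grip_width: 1.001
grasp_force: 0.0
```

```bash
python3 - <<'E'
from h import *
c=cam('wrist');s=bot.state();print(s['time_s'],s['eef_pos'],s['contact_force'],s['ft_torque'],s['q'][5])
c=cam('wrist');save(c,'w9.png')
for m in bot.regions_of('wrist','cap'):
    k,_=cv2.findContours(m['region'].astype(np.uint8),cv2.RETR_EXTERNAL,cv2.CHAIN_APPROX_NONE)
    k=max(k,key=cv2.contourArea)[:,0]
    for z in (.138,.139,.141):
        P=np.array([at(c,u,z) for u in k]); T=rq(s['eef_rot']).inv().apply(P-s['eef_pos'])[:,:2]; print(m['p'],m['bbox'],T.min(0).round(4),T.max(0).round(4))
go([.5355,-.281,.282])
E
```

```text
20.8 [ 0.53558793 -0.28070261  0.28290708] [ 0.09244233 -0.11771607  0.04588068] [-0.00779255  0.00279096  0.02225386] -1.5739109933561237
0.84 [253.2, 257.8, 133.5, 149.9] [-0.0297 -0.0276] [0.039  0.0274]
0.84 [253.2, 257.8, 133.5, 149.9] [-0.0288 -0.0274] [0.0394 0.0271]
0.84 [253.2, 257.8, 133.5, 149.9] [-0.0268 -0.0269] [0.0402 0.0266]
0.74 [201.7, 27.7, 96.6, 105.7] [ 0.0821 -0.0366] [ 0.1112 -0.0064]
0.74 [201.7, 27.7, 96.6, 105.7] [ 0.0821 -0.0363] [ 0.111  -0.0064]
0.74 [201.7, 27.7, 96.6, 105.7] [ 0.0821 -0.0356] [ 0.1104 -0.0063]
from [ 0.5355 -0.2808  0.2829] turn [-1.000e-04 -1.000e-04  9.225e-01] shift [-0.0001 -0.0002  0.0009]
```

Still centred. Re-grip, then a short turn to the stop.

>>> play_rows --steps '[[[0,0,0],[0,0,0],0],[[0,0,0],[0,0,0],0],[[0,0,0],[0,0,0],0],[[0,0,0],[0,0,0],0],[[0,0,0],[0,0,0],0],[[0,0,0],[0,0,0],0],[[0,0,-0.04],[0,0,0],0],[[0,0,-0.04],[0,0,0],0]]' --force 35

```text
time_s: 21.9
eef_pos: [0.5355, -0.281, 0.2834]
eef_rot: [0.0, 0.301, 0.954, 0.0]
contact_force: [-1.1, 2.2, 6.1]
grip_width: 0.655
grasp_force: 37.5
```

```bash
python3 -c "
from h import *
s=bot.state();print(s['time_s'],s['eef_pos'],s['contact_force'],s['ft_torque'],s['q'][5],s['joint_efforts'].round(2))"
```

```text
21.9 [ 0.53552456 -0.28099775  0.28343223] [-1.06283301  2.15658483  6.05567229] [ 0.3796985   0.1214207  -0.27180769] -1.6100179866128492 [ -0.49 -33.52 -24.76  -0.37  -0.51  -0.28]
```

>>> play_rows --steps '[[[0,0,-0.05],[0,0,0],0],[[0,0,-0.1],[0,0,0],0],[[0,0,-0.15],[0,0,0],0],[[0,0,-0.2],[0,0,0],0],[[0,0,-0.25],[0,0,0],0],[[0,0,-0.25],[0,0,0],0],[[0,0,-0.25],[0,0,0],0],[[0,0,-0.25],[0,0,0],0]]'

```text
time_s: 22.9
eef_pos: [0.5362, -0.2817, 0.2835]
eef_rot: [0.003, 0.182, 0.983, -0.001]
contact_force: [5.7, -2.5, 0.8]
grip_width: 0.648
grasp_force: 37.4
```

```bash
python3 -c "
from h import *
s=bot.state();print(s['time_s'],s['eef_pos'],s['contact_force'],s['ft_torque'],s['q'][5],s['joint_efforts'].round(2))"
```

```text
22.9 [ 0.53616635 -0.28165248  0.28350774] [ 5.71300003 -2.4908156   0.8289596 ] [-0.32575684 -0.89861056 -1.14349734] -1.857305680285377 [  0.58 -35.43 -22.87  -0.96   1.29  -1.15]
```

At the stop. I ease the twist slightly and lift slowly.

>>> play_rows --steps '[[[0,0,0.02],[0,0,0],0],[[0,0,0.02],[0,0,-0.002],0],[[0,0,0.02],[0,0,-0.004],0],[[0,0,0.02],[0,0,-0.006],0],[[0,0,0.02],[0,0,-0.008],0],[[0,0,0.02],[0,0,-0.01],0],[[0,0,0.02],[0,0,-0.01],0],[[0,0,0.02],[0,0,-0.01],0]]'

```text
time_s: 23.9
eef_pos: [0.535, -0.2816, 0.2875]
eef_rot: [0.002, 0.19, 0.982, -0.001]
contact_force: [11.8, -9.0, -20.5]
grip_width: 0.644
grasp_force: 42.5
```

```bash
python3 -c "
from h import *
s=bot.state();print(s['time_s'],s['eef_pos'],s['contact_force'],s['ft_torque'],s['q'][5],s['joint_efforts'].round(2))"
```

```text
23.9 [ 0.53503948 -0.28163697  0.28747061] [ 11.84243541  -8.98673675 -20.47431457] [-1.48525385 -1.96577035 -0.64114052] -1.8391501375623334 [  2.29 -46.53 -28.04  -0.29   3.52  -0.69]
```

The torque is still 0.64 N·m with a 15 N side push, which binds the lugs by friction. I ease both, then lift further.

>>> play_rows --steps '[[[0,0,0.01],[-0.001,0,0.004],0],[[0,0,0.025],[-0.002,0,0.004],0],[[0,0,0.025],[-0.002,0,0.002],0],[[0,0,0.025],[-0.002,0,0],0],[[0,0,0.025],[-0.002,0,-0.002],0],[[0,0,0.025],[-0.002,0,-0.004],0],[[0,0,0.025],[-0.002,0,-0.004],0],[[0,0,0.025],[-0.002,0,-0.004],0]]'

```text
time_s: 24.9
eef_pos: [0.5364, -0.282, 0.2946]
eef_rot: [-0.001, 0.201, 0.98, -0.001]
contact_force: [2.1, -5.6, -9.4]
grip_width: 0.645
grasp_force: 43.6
```

```bash
python3 -c "
from h import *
s=bot.state();print(s['time_s'],s['eef_pos'],s['contact_force'],s['ft_torque'],s['q'][5],s['joint_efforts'].round(2))"
```

```text
24.9 [ 0.5363692  -0.28195343  0.29462352] [ 2.1092784  -5.6026174  -9.37164043] [-1.00323165 -0.22739182 -0.32172528] -1.8151898245675242 [  3.1  -41.11 -28.2    0.74   1.17  -0.26]
```

```bash
python3 - <<'E'
from h import *
c=cam('wrist')
for m in bot.regions_of('wrist','cap'): print(m['p'],m['bbox'],m['region'].sum())
w=cv2.imread('pics/w9.png')[:,:,::-1]
# vertical profile of brightness through the cap, before / now
for im in (w,c['img']): print(im[240:420:5,319].mean(1).round().astype(int).tolist()); print(im[330,240:400:4].mean(1).round().astype(int).tolist())
save(c,'w10.png')
s=bot.state();print(s['time_s'],s['eef_pos'],s['contact_force'])
E
```

```text
0.93 [253.2, 17.8, 90.4, 106.3] 7237
0.71 [255.9, 253.6, 133.3, 148.8] 16031
[185, 186, 184, 186, 41, 39, 37, 37, 39, 34, 31, 37, 34, 32, 31, 28, 29, 30, 27, 25, 25, 23, 22, 22, 23, 20, 23, 24, 21, 20, 17, 25, 24, 17, 146, 146]
[112, 114, 110, 96, 33, 26, 29, 29, 28, 28, 28, 26, 27, 27, 25, 26, 27, 24, 22, 26, 27, 21, 23, 24, 26, 26, 30, 26, 28, 30, 28, 32, 32, 37, 34, 35, 30, 97, 121, 172]
[203, 196, 198, 38, 44, 42, 41, 36, 36, 37, 38, 35, 31, 30, 30, 30, 27, 28, 27, 23, 28, 27, 22, 19, 16, 17, 20, 19, 19, 20, 20, 14, 0, 107, 113, 122]
[114, 19, 28, 19, 27, 27, 30, 29, 28, 26, 29, 28, 24, 26, 27, 26, 23, 23, 24, 22, 22, 26, 25, 25, 24, 27, 28, 27, 27, 28, 29, 30, 33, 33, 34, 28, 29, 29, 36, 95]
25.0 [ 0.53636407 -0.28195062  0.29462259] [ 1.81129796 -5.77499614 -8.85731067]
```

The cap keeps its size in the wrist view (133x149 px) while risen 11 mm, so it is coming off with the gripper. Lift on.

>>> play_rows --steps '[[[0,0,0],[-0.0005,0,-0.004],0],[[0,0,0],[-0.0005,0,-0.008],0],[[0,0,0],[-0.0005,0,-0.013],0],[[0,0,0],[-0.0005,0,-0.02],0],[[0,0,0],[-0.0005,0,-0.03],0],[[0,0,0],[-0.0005,0,-0.04],0],[[0,0,0],[-0.0005,0,-0.04],0],[[0,0,0],[-0.0005,0,-0.04],0]]'

```text
time_s: 26.0
eef_pos: [0.5377, -0.2819, 0.3369]
eef_rot: [-0.0, 0.201, 0.979, 0.0]
contact_force: [0.4, -0.5, -0.8]
grip_width: 0.647
grasp_force: 44.6
```

>>> play_rows --steps '[[[0,0,0],[0,0,-0.02],0],[[0,0,0],[0,0,-0.04],0],[[0,0,0],[0,0,-0.06],0],[[0,0,0],[0,0,-0.07],0],[[0,0,0],[0,0,-0.07],0],[[0,0,0],[0,0,-0.07],0],[[0,0,0],[0,0,-0.07],0],[[0,0,0],[0,0,-0.07],0]]'

```text
time_s: 27.0
eef_pos: [0.5377, -0.2819, 0.4061]
eef_rot: [-0.001, 0.201, 0.979, 0.0]
contact_force: [0.7, -0.5, -0.8]
grip_width: 0.647
grasp_force: 44.6
```

```bash
python3 - <<'E'
from h import *
s=bot.state();print(s['time_s'],s['eef_pos'],s['eef_rot'],s['contact_force'],s['grip_width'],s['grasp_force'])
c=cam('wrist')
for m in bot.regions_of('wrist','cap'): print(m['p'],m['bbox'])
for n in ('side','scene'):
    c=cam(n)
    tgt=np.array([.5355,-.281,s['eef_pos'][2]-.178])
    print(n,'cap expected',px(c,tgt).round(),[(round(m['p'],2),np.round(m['xy'])) for m in bot.mark_of(n,'cap')])
    for m in bot.mark_of(n,'blank')+bot.mark_of(n,'glue_bottle'): print(m['p'],m['xy'],at(c,m['xy'],.008)[:2])
E
```

```text
27.0 [ 0.53766141 -0.28187909  0.40611872] [-6.35681076e-04  2.01491872e-01  9.79489935e-01  2.98341079e-04] [ 0.73820336 -0.53765548 -0.82814923] 0.6474119021949892 44.58761175419113
0.94 [257.2, 253.7, 131.7, 149.8]
0.71 [274.3, 55.7, 55.8, 66.2]
side cap expected [383. 147.] [(0.85, array([410., 241.])), (0.81, array([383., 148.]))]
0.65 [369.6, 287.3] [ 0.44035123 -0.05015937]
0.59 [316.4, 200.6] [ 0.6986351  -0.25896723]
scene cap expected [227. 201.] [(0.92, array([228., 204.])), (0.43, array([300., 221.])), (0.41, array([235., 242.]))]
0.7 [297.5, 218.4] [ 0.43538386 -0.05192094]
0.63 [275.8, 315.9] [ 0.71773566 -0.26281339]
```

```bash
python3 -c "
from cell import bot
print(bot.job_done())"
```

```text
the job is handed in; nothing more can be done
None
```

I seated the blank in the round die and let go of it, then took the cap off the tin (it opens anticlockwise); when I handed in at about 27 s, the gripper was still holding it upright about 12 cm above its seat.

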